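# Mount the fitting ring on the expanding mandrel and leave it just free

### The job

Find which of the three white cast rings on the mat fits over the expanding mandrel, slide it right down onto the mandrel's shoulder and let it go; leave the other two rings lying on the bench and the rest of the bench as it is. Then turn the knurled thumbscrew on top of the mandrel clockwise until it seats, back it off a quarter turn so that the ring is just free to turn, and finish still gripping the thumbscrew at that setting: do not let go of it.

Things in the scene. Friction and masses are not known exactly. Their poses are not given: they have to be found in the camera images.
- ring_a_center (a point): White cast ring, 56 mm outside diameter, 24 mm high, straight bore 28 mm: too small for the mandrel. Lies flat on the cutting mat (mat top is 3 mm above the bench). 80 g or so. The point is its centre, half-way up, 12 mm above its underside; z is its axis.
- ring_b_center (a point): White cast ring just like the others outside (56 mm outside diameter, 24 mm high) but with a 32 mm bore: too small for the mandrel. Point at its centre, 12 mm above its underside; z is its axis. Lies flat on the mat.
- ring_c_center (a point): White cast ring just like the others outside (56 mm outside diameter, 24 mm high) with a 38 mm bore: the one that slides over the mandrel. Point at its centre, 12 mm above its underside; z is its axis. Lies flat on the mat.
- mandrel_seat (a point): Upright expanding mandrel fixed on a dark 120 x 90 x 14 mm base plate. Point: on its vertical axis, at the shoulder (46 mm disc, 44 mm above the bench, clear all round down to the plate) on which a ring sits. Above it: three chamfered jaws, 26 mm high, 34 to 35 mm across at the start, filling a 38 mm bore when the screw seats; then a 5 mm nose cone, 33 to 25 mm, and the thumbscrew.
- screw_grip (a point): Knurled steel thumbscrew on the mandrel's axis: round head 26 mm across, 18 mm high, on a 10 mm neck. Point: centre of the head, 46 mm above the shoulder, 90 mm above the bench; the head's underside is 11 mm above the jaws' top. Rings pass over the head. It turns about the vertical and does not noticeably rise or sink; its x axis points along the black mark on its top.
- thumbscrew (a joint): Angle of the thumbscrew in rad: 0 is seated (a hard stop that can be felt), growing as it is unscrewed (counter-clockwise from above) up to 3.1. Starts 2.05 to 2.8. A light, even drag of about 0.06 N m; it stays where it is left. A quarter turn back is 1.57.
- casing: Bystander: round white casing, 70 mm wide, 28 mm high, on the mat. Origin at the centre of its underside.
- scissors: Bystander: orange-handled scissors, 165 mm long, 8 mm thick, lying on the mat. Origin near the pivot, on the underside.
- filler_jar: Bystander: jar of filler, 70 mm wide, 65 mm high. Origin at the centre of its underside.
- mixing_bowl: Bystander: dark rubber mixing bowl, 100 mm wide, 35 mm high. Origin at the centre of its underside.
- flat_file: Bystander: flat file with a round wooden handle, 260 mm long, 24 mm high. Origin near its middle, on the underside.
- sanding_block: Bystander: cork sanding block, 110 x 60 x 32 mm. Origin at the centre of its underside.
- dust_brush: Bystander: brush with a wooden handle, 190 mm long, 20 mm thick. Origin at its middle, on the underside.
- caliper: Bystander: digital caliper, 200 mm long, 12 mm thick. Origin near its sliding jaw, on the underside.

How it is judged:
By the outcome, as a careful person would: the job done as asked, in the order asked, and still so for the second after the job is handed in, while the arm keeps its last pose, push and grip.
It also fails if it takes over 54 s, if anything falls off the work surface, if the arm or the gripper's body presses on something with over 40 N, if the wrist force passes 120 N, or if a joint passes its speed limit or range.

### The arm

A 6-joint arm with a two-finger parallel gripper is mounted at the origin on the work surface. World frame = base frame: x ahead of the robot, y to its left, z up, the work surface at z = 0. Lengths are in m, angles in rad, forces in N, time in s.
With the tool pointing down it reaches from about 0.35 to 0.975 m from the base axis. Payload 4.9 kg.
Tool frame: the origin (TCP) lies at the very end of the fingers, on their centre line; the grasp point (between the pads) lies 19 mm behind it; z points along the fingers, y is the line along which they close (so a half turn about z gives the same grasp; the last joint's range is limited). The gripper opens to 85 mm and grips with 20 to 120 N. Pads are 22 mm wide; open, the fingers measure 114 mm over their backs; the gripper's body (76 mm by 85 mm) begins 54 mm behind the grasp point. The pads swing forward as they close: fully open they stand 13 mm farther back than shut.
Start: joints at [1.178, 0.053, 1.613, -0, 1.476, -0.119], TCP at [0.169, 0.602, 0.231] pointing down, gripper open.
Joint ranges: [-3.01, 3.01], [-1.01, 2.22], [0.06, 2.58], [-1.02, 4.17], [0.09, 2.62], [-3.14, 3.14]. Speed limits (rad/s): [2.57, 2.57, 3.14, 3.14, 3.14, 3.14].

### API

Orientations are given as a unit quaternion [w, x, y, z].
In Python, from plant import state, optics, ticket, nets gives the robot as it stands. The module is installed in compiled form; this text tells all that it offers.
- The arm moves only by the shell command python3 -m inch 'ROWS' [OPENING]. ROWS is JSON, a list of rows, each an object of numbers: "dx", "dy", "dz": the shift along the tool's x, y, z as a fraction of full scale; "rx", "ry", "rz": the turn, a rotation vector about the tool's x, y, z as a fraction of full scale. In form: [{"dx": .., "dy": .., "dz": .., "rx": .., "ry": .., "rz": ..}, ...]. A call has 1 to 5 rows; each row is the pose to reach, as a shift and turn from the pose commanded when the call began, along the tool's axes at that moment; what a row does not reach only later rows make up. Full scale, the value 1, is 0.8 m for a shift and 1.5 rad for a turn. A row lasts 1/10 s, in which the tool goes at most 50 mm and 8.59 degrees, less where a joint would pass 70% of its speed; a pose out of reach is approached as far as the arm can. A call with a number of a shift or a turn outside -1 to 1 is refused whole. A call with a gripper value outside its range is refused whole. OPENING is the opening, from -1 (shut) to 1 (fully open), set as the call begins (- or left out, the last holds). The fingers move at their own pace and stop on an object; the grip force is fixed at half the most. Time passes only in rows, so rows that repeat a pose let the fingers close. It gives the time, the measured TCP pose, the force, the opening and the grip force at its end, in the units of the state.
- state(): the state, without advancing time (a new reading comes with each control period).
- optics.grab_frame(name): name is "scene" or "top" or "wrist"; returns the picture (420x560x3 uint8, red, green, blue); there is no depth.
- optics.camera_info(name): a dict with "fx", "fy", "cx", "cy" (pixels), "R" (3x3) and "t" (3): a world point X has camera coordinates R X + t. Camera axes: x right, y down, z forward; pixel columns grow to the right and rows downward; lengths in m; the calibration is good to about 2 mm. A picture is of the moment at which its call begins: read the wrist's pose just before it. camera_info takes no time and is no camera call; for the wrist camera it gives the pose at the moment of the call.
- ticket.job_done(): hands the job in; it is judged then, once.
Trained networks look in the newest picture that a camera, given by its name, has taken for a name from the list of things; names that differ only in an ending like _2 or _b are one class to them, and where a whole thing is asked for, a point or a joint stands for the part that bears it (a point fixed in the world has none). Each returns a list of dicts, best first, with "confidence" (0 to 1); they miss things now and then, are a little off and sometimes report something else, mostly with a low value. They report only what shows in the picture. A call takes as long as a camera call.
- nets.boxes_of(camera, name): "bbox" ([centre column, centre row, width, height] in pixels, round what is visible of it).
- nets.outline_of(camera, name): "pixels" (420x560 bool, what is visible of it) and "bbox" ([centre column, centre row, width, height] in pixels, round what is visible of it).
The state is a dict: "time": time; "joint_pos": joint angles; "joint_vel": joint speeds; "joint_efforts": joint torques, N m; "tool_pos": TCP position; "tool_rot": TCP orientation; "contact_force": force on the tool from outside, world axes, zero at the start; "ft_torque": the same for the moment, N m; "gripper_width": opening from 0.0 (shut) to 1.0 (fully open); "grasp_force": force on a finger pad.
Only numpy, scipy, OpenCV 4.12 (cv2) and the standard library are available. Lean on these libraries where they do the work, as an engineer would, in place of code of your own. Each camera call takes 0.05 s, during which the arm holds its last target. There are 200 camera calls.

## Working session

There is one attempt and no reset: what is moved stays moved. The work goes in short steps, Python scripts to look and compute and a shell command to move; the robot and the scene stay as the last step left them, time stands still between calls to the robot, and variables do not carry over. Pictures are saved under pics/ and viewed, at most 10 in all, crops included, and the job is handed in when it is done.

```bash
mkdir -p pics
cat > h.py <<'E'
import numpy as np, cv2
from plant import state, optics, ticket, nets
from scipy.spatial.transform import Rotation as Ro
def rot(q): return Ro.from_quat([q[1],q[2],q[3],q[0]]).as_matrix()
def snap(n,f): 
    im=optics.grab_frame(n); cv2.imwrite('pics/'+f,im[:,:,::-1]); return im
def ray(ci,u,v,z):
    R=np.array(ci['R']);t=np.array(ci['t']);c=-R.T@t
    d=R.T@np.array([(u-ci['cx'])/ci['fx'],(v-ci['cy'])/ci['fy'],1]); return c+d*(z-c[2])/d[2]
def proj(ci,X):
    p=np.array(ci['R'])@X+np.array(ci['t']); return p[0]/p[2]*ci['fx']+ci['cx'],p[1]/p[2]*ci['fy']+ci['cy']
def delta(target,yaw=None):
    s=state();R=rot(s['tool_rot']);d=R.T@(np.array(target)-s['tool_pos'])
    print('d/0.8',(d/0.8).round(4))
E
python3 - <<'E'
from h import *
a=snap('top','t0.png');
ci=optics.camera_info('top');print(ci)
for n,z in [('ring_a_center',.027),('mandrel_seat',.09),('screw_grip',.099),('thumbscrew',.099),('casing',.028),('scissors',.008)]:
    try:
        for b in nets.boxes_of('top',n)[:4]: print(n,b['confidence'],np.round(b['bbox'],1),ray(ci,*b['bbox'][:2],z).round(3))
    except Exception as e: print(n,e)
snap('scene','s0.png')
s=state();print(s);print(rot(s['tool_rot']).round(3))
E
```

```text
{'fx': 382.2809464351347, 'fy': 382.2809464351347, 'cx': 283.64945099520855, 'cy': 211.1114505938468, 'R': array([[ 0.01004572, -0.99992812, -0.00654515],
       [-0.99079588, -0.00906992, -0.1350602 ],
       [ 0.13499113,  0.00784168, -0.99081578]]), 't': array([-0.06443944,  0.55802067,  1.06309008])}
ring_a_center 0.79 [214.9 191.7  24.5  18.2] [0.616 0.143 0.027]
ring_a_center 0.43 [161.  189.6  51.2  26.9] [0.621 0.302 0.027]
mandrel_seat 0.88 [329.4 239.   48.1  44.4] [ 0.476 -0.184  0.09 ]
mandrel_seat 0.25 [239.2 236.   18.3  14.4] [0.482 0.061 0.09 ]
screw_grip 0.56 [329.5 238.   10.2   8.6] [ 0.478 -0.184  0.099]
thumbscrew 0.64 [332.7 237.9   7.8  13.6] [ 0.479 -0.192  0.099]
casing 0.95 [264.1 189.6  27.3  24.2] [ 0.623 -0.001  0.028]
scissors 0.89 [160.5 190.8  55.   24.9] [0.62  0.309 0.008]
{'time': 0.4, 'joint_pos': array([ 1.17797339e+00,  5.28187189e-02,  1.61309849e+00, -8.42703255e-06,
        1.47597859e+00, -1.18985512e-01]), 'joint_vel': array([-0.0012406 ,  0.00113223, -0.0019945 , -0.00013518, -0.00068396,
        0.00066476]), 'joint_efforts': array([ 2.62096682e-04, -3.93054450e+01, -3.69810390e+01, -8.35112041e-05,
        2.48596487e-03,  2.81922837e-06]), 'tool_pos': array([0.16897233, 0.6016223 , 0.2311112 ]), 'tool_rot': array([-3.43081773e-05,  1.36490917e-01,  9.90641311e-01, -1.47698372e-04]), 'contact_force': array([-0.29912574, -0.87653406, -0.14918266]), 'ft_torque': array([-0.00999289,  0.00547219,  0.00545866]), 'grasp_force': 0.0, 'gripper_width': 0.9975573694282176}
[[-0.963  0.27  -0.   ]
 [ 0.27   0.963 -0.   ]
 [ 0.    -0.    -1.   ]]
```

View pics/t0.png

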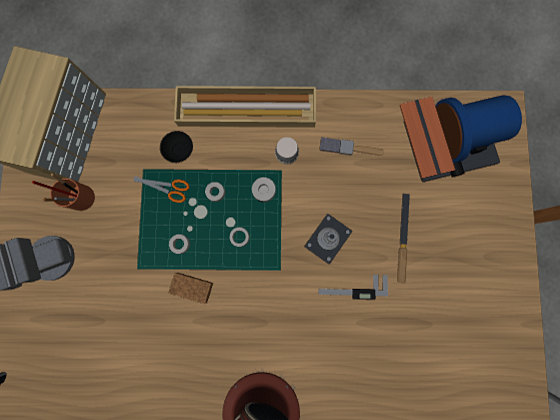

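View pics/s0.png

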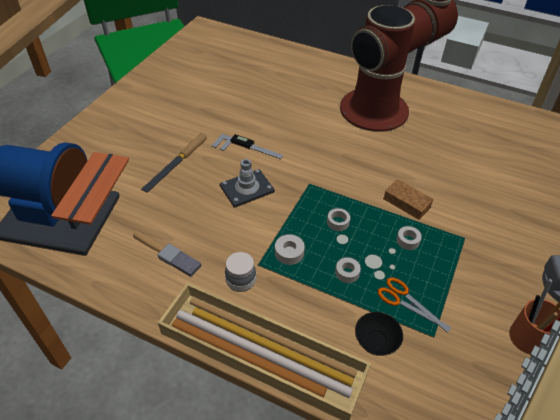

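The top view shows rings at about (214,191), (178,244) and (239,237), the casing at (263,189), and the mandrel at (329,238). The scene view agrees. Next I'll compare the bores.

Run:
```python
from h import *
im=cv2.imread('pics/t0.png');ci=optics.camera_info('top')
g=im.min(axis=2)
for u,v in [(214,191),(178,244),(239,237)]:
    c=g[v-16:v+17,u-16:u+17]; big=cv2.resize(c,None,fx=8,fy=8,interpolation=cv2.INTER_CUBIC)
    m=(big>110).astype(np.uint8)
    cs,h=cv2.findContours(m,cv2.RETR_CCOMP,cv2.CHAIN_APPROX_NONE)
    for q,hh in zip(cs,h[0]):
        if cv2.contourArea(q)>2000: 
            e=cv2.fitEllipse(q); x,y=np.array(e[0])/8+[u-16-.5+.06,v-16-.5+.06]
            print('hole' if hh[3]>=0 else 'outer',round(x,1),round(y,1),np.array(e[1])/8, ray(ci,x,y,.027).round(4))
cv2.imwrite('pics/c0.png',cv2.resize(im[170:270,160:360],(800,400),interpolation=cv2.INTER_CUBIC))
```

```text
outer 214.0 191.0 [17.93170547 18.44479561] [0.6177 0.1457 0.027 ]
hole 214.0 191.0 [ 9.92888737 10.08917999] [0.6178 0.1458 0.027 ]
outer 178.0 243.6 [18.3398571  19.08706665] [0.463  0.2443 0.027 ]
hole 178.0 243.5 [11.31237602 11.84174156] [0.463  0.2443 0.027 ]
outer 238.6 236.5 [18.45643806 18.91762352] [0.4849 0.0701 0.027 ]
hole 238.6 236.5 [13.43139935 13.81290436] [0.4849 0.0701 0.027 ]
outer 230.1 223.1 [6.19681787 9.75416756] [0.5236 0.0958 0.027 ]
```

View pics/c0.png

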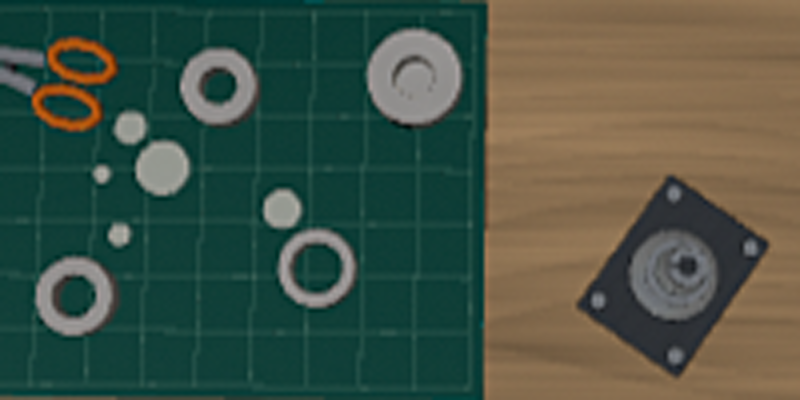

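Ring c is the one with the largest bore, at (239,237) px, or about (0.485, 0.070) m. The bores fitted about 10, 11.5 and 13.6 px, in the ratio 28:32:38.

```bash
python3 -c "
from h import *
delta([.485,.070,.17])"
```

```text
d/0.8 [-0.56   -0.5329  0.0765]
```

```bash
python3 -m inch '[{"dx":-0.56,"dy":-0.533,"dz":0.02},{"dx":-0.56,"dy":-0.533,"dz":0.02},{"dx":-0.56,"dy":-0.533,"dz":0.02},{"dx":-0.56,"dy":-0.533,"dz":0.02},{"dx":-0.56,"dy":-0.533,"dz":0.02}]' 1; python3 -c "
from h import *
delta([.485,.070,.17])"
```

```text
d/0.8 [-0.56   -0.5329  0.0765]validation failed for argument at $[0]...
```

```bash
python3 -m inch '[{"dx":-0.56,"dy":-0.533,"dz":0.02,"rx":0,"ry":0,"rz":0},{"dx":-0.56,"dy":-0.533,"dz":0.02,"rx":0,"ry":0,"rz":0},{"dx":-0.56,"dy":-0.533,"dz":0.02,"rx":0,"ry":0,"rz":0},{"dx":-0.56,"dy":-0.533,"dz":0.02,"rx":0,"ry":0,"rz":0},{"dx":-0.56,"dy":-0.533,"dz":0.02,"rx":0,"ry":0,"rz":0}]' 1; python3 -c "
from h import *
delta([.485,.070,.17])"
```

```text
time: 0.9
tool_pos: [0.2973, 0.3852, 0.225]
tool_rot: [0.0, 0.136, 0.991, 0.0]
contact_force: [1.0, -0.5, 1.0]
gripper_width: 0.999
grasp_force: 0.0
d/0.8 [-0.3322 -0.3162  0.0687]
```

```bash
python3 -m inch '[{"dx":-0.332,"dy":-0.316,"dz":0.069,"rx":0,"ry":0,"rz":0},{"dx":-0.332,"dy":-0.316,"dz":0.069,"rx":0,"ry":0,"rz":0},{"dx":-0.332,"dy":-0.316,"dz":0.069,"rx":0,"ry":0,"rz":0},{"dx":-0.332,"dy":-0.316,"dz":0.069,"rx":0,"ry":0,"rz":0},{"dx":-0.332,"dy":-0.316,"dz":0.069,"rx":0,"ry":0,"rz":0}]' 1; python3 -c "
from h import *
delta([.485,.070,.17])"
```

```text
time: 1.4
tool_pos: [0.4238, 0.1725, 0.1878]
tool_rot: [0.001, 0.136, 0.991, 0.0]
contact_force: [1.2, 0.3, -0.0]
gripper_width: 0.998
grasp_force: 0.0
d/0.8 [-0.1083 -0.1027  0.0223]
```

```bash
python3 -m inch '[{"dx":-0.108,"dy":-0.103,"dz":0.022,"rx":0,"ry":0,"rz":0},{"dx":-0.108,"dy":-0.103,"dz":0.022,"rx":0,"ry":0,"rz":0},{"dx":-0.108,"dy":-0.103,"dz":0.022,"rx":0,"ry":0,"rz":0},{"dx":-0.108,"dy":-0.103,"dz":0.022,"rx":0,"ry":0,"rz":0}]' 1
python3 - <<'E'
from h import *
s=state();ci=optics.camera_info('wrist');im=snap('wrist','w1.png')
print(s['tool_pos'],ci['fx'],(-np.array(ci['R']).T@ci['t']).round(3),proj(ci,np.array([.485,.07,.027])))
m=nets.outline_of('wrist','ring_c_center')
for b in m[:3]:
    print(b['confidence'],np.round(b['bbox'],1),ray(ci,*b['bbox'][:2],.027).round(4))
    cs,_=cv2.findContours(b['pixels'].astype(np.uint8),cv2.RETR_CCOMP,cv2.CHAIN_APPROX_NONE)
    for q in cs:
        if len(q)>30:
            e=cv2.fitEllipse(q);print(np.round(e[0],1),np.round(e[1],1),ray(ci,*e[0],.027).round(4))
E
```

```text
time: 1.8
tool_pos: [0.4846, 0.0693, 0.1696]
tool_rot: [-0.0, 0.139, 0.99, -0.0]
contact_force: [-0.4, 0.6, -0.2]
gripper_width: 1.002
grasp_force: 0.0
[0.48461255 0.06933232 0.16958441] 369.77813978996807 [0.417 0.089 0.311] (np.float64(278.36747039270034), np.float64(192.23390377601487))
0.62 [281.9 190.8  71.8  70.1] [0.4846 0.073  0.027 ]
[280.6 190.3] [68.8 71. ] [0.4839 0.0722 0.027 ]
[280.5 188.6] [38.2 44.9] [0.4826 0.0724 0.027 ]
```

View pics/w1.png

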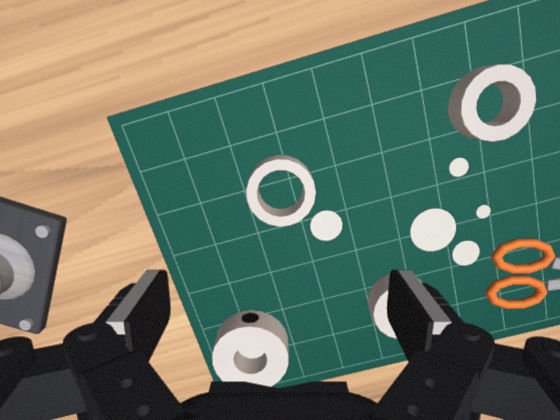

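The wrist view shows ring c at (281,190) px with a wide bore, between the finger lines, and the mandrel at the left edge. Going down on it.

```bash
python3 -c "
from h import *
delta([.4843,.0715,.001])"
```

```text
d/0.8 [-9.000e-04 -2.000e-04  2.113e-01]
```

```bash
python3 -m inch '[{"dx":-0.001,"dy":0,"dz":0.06,"rx":0,"ry":0,"rz":0},{"dx":-0.001,"dy":0,"dz":0.12,"rx":0,"ry":0,"rz":0},{"dx":-0.001,"dy":0,"dz":0.17,"rx":0,"ry":0,"rz":0},{"dx":-0.001,"dy":0,"dz":0.2,"rx":0,"ry":0,"rz":0},{"dx":-0.001,"dy":0,"dz":0.211,"rx":0,"ry":0,"rz":0}]' 1; python3 -m inch '[{"dx":0,"dy":0,"dz":0,"rx":0,"ry":0,"rz":0},{"dx":0,"dy":0,"dz":0,"rx":0,"ry":0,"rz":0},{"dx":0,"dy":0,"dz":0,"rx":0,"ry":0,"rz":0},{"dx":0,"dy":0,"dz":0,"rx":0,"ry":0,"rz":0},{"dx":0,"dy":0,"dz":0,"rx":0,"ry":0,"rz":0}]' -1
```

```text
time: 2.4
tool_pos: [0.4817, 0.0729, -0.0016]
tool_rot: [-0.003, 0.135, 0.991, -0.0]
contact_force: [0.2, 0.1, 0.2]
gripper_width: 1.001
grasp_force: 0.0
time: 2.9
tool_pos: [0.4869, 0.0717, 0.0038]
tool_rot: [0.002, 0.136, 0.991, 0.001]
contact_force: [-0.6, 1.7, 6.5]
gripper_width: 0.638
grasp_force: 63.9
```

Ring gripped at 0.638 opening with 64 N. I'll lift it and go to a viewpoint just short of the mandrel.

```bash
python3 -m inch '[{"dx":0,"dy":0,"dz":-0.04,"rx":0,"ry":0,"rz":0},{"dx":0,"dy":0,"dz":-0.1,"rx":0,"ry":0,"rz":0},{"dx":0,"dy":0,"dz":-0.16,"rx":0,"ry":0,"rz":0},{"dx":0,"dy":0,"dz":-0.21,"rx":0,"ry":0,"rz":0},{"dx":0,"dy":0,"dz":-0.21,"rx":0,"ry":0,"rz":0}]' -1;python3 -c "
from h import *
delta([.42,-.13,.18])"
```

```text
time: 3.4
tool_pos: [0.4891, 0.0714, 0.1777]
tool_rot: [0.007, 0.136, 0.991, 0.001]
contact_force: [0.8, 0.4, 0.3]
gripper_width: 0.637
grasp_force: 64.0
d/0.8 [ 0.015  -0.2657 -0.0041]
```

```bash
python3 -m inch '[{"dx":0.015,"dy":-0.266,"dz":-0.004,"rx":0,"ry":0,"rz":0},{"dx":0.015,"dy":-0.266,"dz":-0.004,"rx":0,"ry":0,"rz":0},{"dx":0.015,"dy":-0.266,"dz":-0.004,"rx":0,"ry":0,"rz":0},{"dx":0.015,"dy":-0.266,"dz":-0.004,"rx":0,"ry":0,"rz":0},{"dx":0.015,"dy":-0.266,"dz":-0.004,"rx":0,"ry":0,"rz":0}]' -1;python3 -m inch '[{"dx":0,"dy":0,"dz":0,"rx":0,"ry":0,"rz":0},{"dx":0,"dy":0,"dz":0,"rx":0,"ry":0,"rz":0}]' -1
python3 - <<'E'
from h import *
s=state();ci=optics.camera_info('wrist');im=snap('wrist','w2.png')
print(s['tool_pos'],rot(s['tool_rot']).round(4))
for n,z in [('ring_c_center',.2),('screw_grip',.095),('mandrel_seat',.044)]:
  for b in nets.outline_of('wrist',n)[:2]:
    print(n,b['confidence'],np.round(b['bbox'],1),ray(ci,*b['bbox'][:2],z).round(4))
E
```

```text
time: 3.9
tool_pos: [0.4138, -0.1335, 0.172]
tool_rot: [-0.0, 0.139, 0.99, -0.001]
contact_force: [0.9, -0.4, 0.1]
gripper_width: 0.64
grasp_force: 64.1
time: 4.1
tool_pos: [0.4153, -0.1299, 0.1718]
tool_rot: [-0.0, 0.137, 0.991, 0.0]
contact_force: [0.1, -0.1, -0.4]
gripper_width: 0.637
grasp_force: 64.1
[ 0.41528121 -0.1298914   0.17184659] [[-9.625e-01  2.711e-01 -5.000e-04]
 [ 2.711e-01  9.625e-01  8.000e-04]
 [ 7.000e-04  6.000e-04 -1.000e+00]]
ring_c_center 0.98 [280.4 289.9 152.2 152.9] [ 0.4081 -0.1264  0.2   ]
screw_grip 0.77 [217.6 337.1  20.3  27.8] [ 0.4873 -0.1926  0.095 ]
mandrel_seat 0.8 [239.4 273.9 110.6 150.2] [ 0.4687 -0.1764  0.044 ]
mandrel_seat 0.4 [216.6 338.9  21.3  25.3] [ 0.5214 -0.2132  0.044 ]
```

View pics/w2.png

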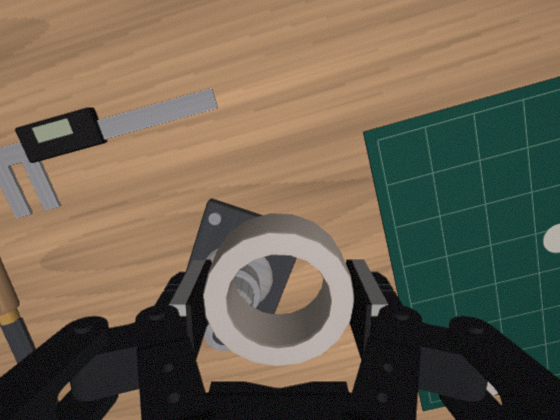

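The wrist view shows the held ring at (279,290) px, hiding most of the mandrel and screw near (240,285). I'll step outward to see the mandrel clear of it.

```bash
python3 -m inch '[{"dx":-0.13,"dy":0.023,"dz":-0.01,"rx":0,"ry":0,"rz":0},{"dx":-0.13,"dy":0.023,"dz":-0.01,"rx":0,"ry":0,"rz":0},{"dx":-0.13,"dy":0.023,"dz":-0.01,"rx":0,"ry":0,"rz":0},{"dx":-0.13,"dy":0.023,"dz":-0.01,"rx":0,"ry":0,"rz":0},{"dx":-0.13,"dy":0.023,"dz":-0.01,"rx":0,"ry":0,"rz":0}]' -1
python3 - <<'E'
from h import *
s=state();ci=optics.camera_info('wrist');im=snap('wrist','w3.png')
T=s['tool_pos'];print(T)
for n,z in [('ring_c_center',T[2]+.0255),('screw_grip',.099),('mandrel_seat',.044)]:
  for b in nets.outline_of('wrist',n)[:1]:
    print(n,b['confidence'],np.round(b['bbox'],1),ray(ci,*b['bbox'][:2],z).round(4))
    for q in cv2.findContours(b['pixels'].astype(np.uint8),cv2.RETR_CCOMP,cv2.CHAIN_APPROX_NONE)[0]:
        if len(q)>20:
            e=cv2.fitEllipse(q);print(np.round(e[0],1),np.round(e[1],1),ray(ci,*e[0],z).round(4))
E
```

```text
time: 4.8
tool_pos: [0.5202, -0.1398, 0.1801]
tool_rot: [-0.001, 0.136, 0.991, 0.0]
contact_force: [0.2, 0.1, -1.2]
gripper_width: 0.639
grasp_force: 64.1
[ 0.52015164 -0.1397877   0.18007092]
ring_c_center 0.67 [281.1 289.6 152.1 152. ] [ 0.5143 -0.1364  0.2056]
[278.6 290. ] [147.9 151.6] [ 0.5142 -0.1373  0.2056]
[278.6 283.1] [60.3 87.7] [ 0.5116 -0.1366  0.2056]
screw_grip 0.69 [190.9 181.1  41.4  47.4] [ 0.4845 -0.1849  0.099 ]
[189.5 179.4] [43.7 45.2] [ 0.4833 -0.1854  0.099 ]
mandrel_seat 0.9 [213.8 151.8 140.4 161.7] [ 0.4759 -0.1769  0.044 ]
[211.7 152.8] [123.9 163.8] [ 0.4762 -0.1786  0.044 ]
```

View pics/w3.png

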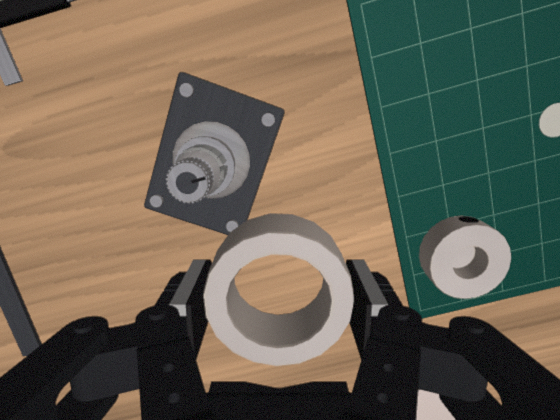

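Clear view: the screw head top is at about (189,182) px with its mark pointing right, and the held ring's rim is at (279,290). Now to refine the axis and the ring's place in the hand.

Run:
```python
from h import *
s=state();ci=optics.camera_info('wrist');T=s['tool_pos'];print(T,rot(s['tool_rot']).round(4))
im=cv2.imread('pics/w3.png');g=im.min(axis=2)
p=np.mean([ray(ci,*q,.015) for q in [(186.5,90),(268,120),(231.5,227),(156,201)]],axis=0);print('plate',p.round(4))
# ring top face
m=np.zeros_like(g);m[205:370,195:362]=(g[205:370,195:362]>195)
cs,h=cv2.findContours(m,cv2.RETR_CCOMP,cv2.CHAIN_APPROX_NONE)
for q,hh in zip(cs,h[0]):
    if len(q)>150:
        q=cv2.convexHull(q) if 1 else q
        e=cv2.fitEllipse(q);print('ring',hh[3],np.round(e[0],1),np.round(e[1],1),ray(ci,*e[0],T[2]+.0255).round(4))
gg=cv2.cvtColor(im,cv2.COLOR_BGR2GRAY)
big=cv2.resize(im[110:220,150:260],(550,550),interpolation=cv2.INTER_CUBIC)
for X in [(.478,-.182)]:
  for z,r,c in [(.099,.013,(0,0,255)),(.044,.023,(0,255,0)),(.070,.0175,(255,0,0))]:
    pts=[proj(ci,np.array([X[0]+r*np.cos(a),X[1]+r*np.sin(a),z])) for a in np.linspace(0,6.28,90)]
    cv2.polylines(big,[((np.array(pts)-[149.5,109.5])*5).astype(int)],True,c,1)
r2=cv2.resize(im[205:370,195:362],(550,550))
cv2.imwrite('pics/c3.png',big)
print([proj(ci,np.array([.478,-.182,z])) for z in (.044,.099)])
```

```text
[ 0.51993045 -0.14037978  0.18078362] [[-9.627e-01  2.705e-01  6.000e-04]
 [ 2.705e-01  9.627e-01 -3.000e-04]
 [-7.000e-04 -1.000e-04 -1.000e+00]]
plate [ 0.4857 -0.1891  0.015 ]Traceback (most recent call last):
  File "<stdin>", line 8, in <module>
TypeError: 'NoneType' object is not subscriptable
```

Run:
```python
from h import *
s=state();ci=optics.camera_info('wrist');T=s['tool_pos']
im=cv2.imread('pics/w3.png');g=im.min(axis=2)
print('lvl',g[290,215],g[350,280],g[225,280],g[240,280],g[330,280])
big=cv2.resize(im[110:220,150:260],(500,500),interpolation=cv2.INTER_CUBIC)
X=(.4845,-.1865)
for z,r,c in [(.099,.013,(0,0,255)),(.044,.023,(0,255,0)),(.070,.0172,(255,0,0))]:
    pts=[proj(ci,np.array([X[0]+r*np.cos(a),X[1]+r*np.sin(a),z])) for a in np.linspace(0,6.28,90)]
    cv2.polylines(big,[((np.array(pts)-[149.5,109.5])*500/110).astype(int)],True,c,1)
cr=cv2.resize(im[205:370,195:362],(300,300))
L=np.array([.5156,-.1363])
X=(T[0],T[1]); f=np.array([300/167,300/165])
for r in (.019,.028):
    pts=[proj(ci,np.array([X[0]+r*np.cos(a),X[1]+r*np.sin(a),T[2]+.0255])) for a in np.linspace(0,6.28,90)]
    cv2.polylines(cr,[((np.array(pts)-[194.5,204.5])*f).astype(int)],True,(0,0,255),1)
out=np.zeros((500,800,3),np.uint8);out[:,:500]=big;out[:300,500:]=cr
cv2.imwrite('pics/c3.png',out)
```

```text
lvl 177 178 99 178 94
```

View pics/c3.png

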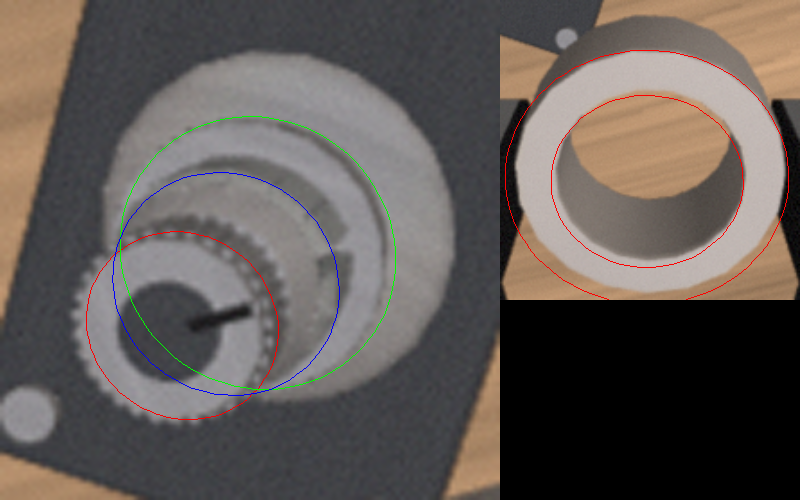

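Run:
```python
from h import *
from scipy.optimize import least_squares
s=state();ci=optics.camera_info('wrist');T=s['tool_pos'];R=rot(s['tool_rot'])
im=cv2.imread('pics/w3.png');g=im.min(axis=2)
m=np.zeros_like(g);m[205:370,195:362]=(g[205:370,195:362]>150)
cs,h=cv2.findContours(m,cv2.RETR_CCOMP,cv2.CHAIN_APPROX_NONE)
for q,hh in zip(cs,h[0]):
    if len(q)<150: continue
    q=cv2.convexHull(q)[:,0].astype(float); e=cv2.fitEllipse(q.astype(np.float32)); r=.019 if hh[3]>=0 else .028
    print(hh[3],np.round(e[0],1),np.round(e[1],1))
    def f(x,full=False):
        P=np.array([ray(ci,u,v,x[2])[:2]-x[:2] for u,v in q]); return (np.hypot(*P.T)-r)*1000
    o=least_squares(f,[T[0],T[1],T[2]+.0255],x_scale=.01,loss='soft_l1'); print(r,o.x.round(4),'rel tool',(R.T@(o.x-T)).round(4),'res',np.abs(f(o.x)).mean())
```

```text
-1 [278.5 298.7] [132.4 148.7]
0.028 [ 0.5229 -0.1404  0.199 ] rel tool [-0.0029  0.0008 -0.0182] res 0.0822173770224536
0 [278.5 300.7] [ 95.6 107.6]
0.019 [ 0.5185 -0.1392  0.2067] rel tool [ 0.0016  0.0007 -0.0259] res 0.05991329233450269
```

Ring centre is within about 1 mm of the TCP, and the axis is at about (0.4845, -0.187). Moving over the mandrel.

```bash
python3 -c "
from h import *
delta([.4849,-.188,.125])"
```

```text
d/0.8 [ 0.0261 -0.0691  0.0697]
```

```bash
python3 -m inch '[{"dx":0.026,"dy":-0.069,"dz":0,"rx":0,"ry":0,"rz":0},{"dx":0.026,"dy":-0.069,"dz":0.03,"rx":0,"ry":0,"rz":0},{"dx":0.026,"dy":-0.069,"dz":0.07,"rx":0,"ry":0,"rz":0},{"dx":0.026,"dy":-0.069,"dz":0.07,"rx":0,"ry":0,"rz":0}]' -1
python3 - <<'E'
from h import *
s=state();ci=optics.camera_info('wrist');im=snap('wrist','w4.png');T=s['tool_pos'];print(T)
X=(.4845,-.1872)
for z,r,c in [(.099,.013,(0,0,255)),(.044,.023,(0,255,0)),(.070,.0172,(255,0,0))]:
    print(z,np.round(proj(ci,np.array([*X,z])),1))
cv2.imwrite('pics/c4.png',cv2.resize(im[200:380,190:370,::-1],(600,600),interpolation=cv2.INTER_CUBIC))
delta([.4849,-.188,.125])
E
```

```text
time: 5.4
tool_pos: [0.482, -0.1867, 0.1201]
tool_rot: [-0.004, 0.137, 0.991, 0.002]
contact_force: [-0.7, 0.2, -2.1]
gripper_width: 0.642
grasp_force: 64.1
[ 0.48197971 -0.18674363  0.12011657]
0.099 [277.3 258.8]
0.044 [277.3 222.7]
0.07 [277.3 237.4]
d/0.8 [-0.0018 -0.0004 -0.0031]
```

View pics/c4.png

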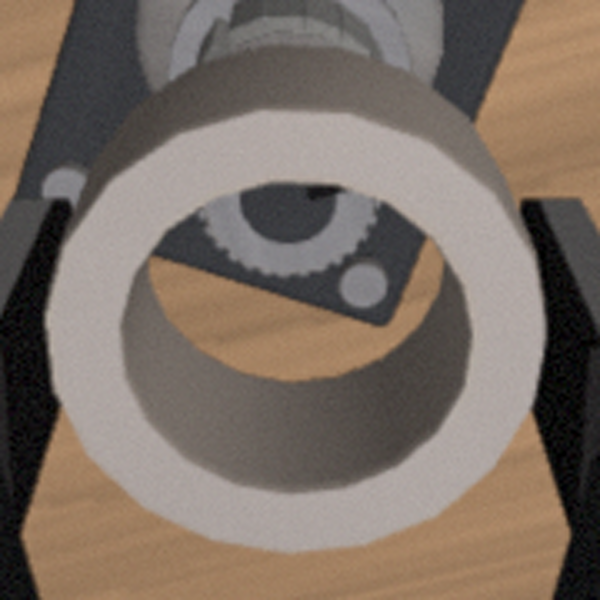

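The head shows through the bore at (288,200) in the crop, which is (276.4,260) px. The bore's rim is centred at crop (296,337). Computing the offset between them.

Run:
```python
from h import *
ci=optics.camera_info('wrist');s=state();T=s['tool_pos'];R=rot(s['tool_rot'])
im=cv2.imread('pics/w4.png');g=im.min(axis=2)
m=np.zeros_like(g);m[200:370,195:365]=(g[200:370,195:365]>150)
cs,h=cv2.findContours(m,cv2.RETR_CCOMP,cv2.CHAIN_APPROX_NONE)
for q,hh in zip(cs,h[0]):
    if len(q)>150: e=cv2.fitEllipse(cv2.convexHull(q));print(hh[3],np.round(e[0],1),np.round(e[1],1));  
    if len(q)>150: c=ray(ci,*e[0],T[2]+.0245);print(c.round(4))
hd=ray(ci,276.5,260,.099);print(T,ci['cx'],'head',hd.round(4))
print('head-ring tool',(R.T@(hd-c)).round(4), 'head-TCP',(R.T@(hd-T)).round(4))
```

```text
-1 [278.4 298.6] [131.4 148.2]
[ 0.4815 -0.186   0.147 ]
0 [278.4 300.8] [ 96.4 108.2]
[ 0.4823 -0.1862  0.147 ]
[ 0.48359014 -0.18728304  0.12253606] 278.2565036936217 head [ 0.4877 -0.1886  0.099 ]
head-ring tool [-0.006  -0.0009  0.048 ] head-TCP [-0.0045 -0.0002  0.0235]
```

```bash
python3 -m inch '[{"dx":0,"dy":0,"dz":0,"rx":0,"ry":0,"rz":0},{"dx":0,"dy":0,"dz":0,"rx":0,"ry":0,"rz":0},{"dx":0,"dy":0,"dz":0,"rx":0,"ry":0,"rz":0}]' -1
cat > m.py <<'E'
from h import *
Ts=[]
for i in range(3):
    ci=optics.camera_info('wrist');s=state();im=snap('wrist',f'w5{i}.png')[:,:,::-1]
    T=s['tool_pos'];R=rot(s['tool_rot']);g=im.min(axis=2);Rc=np.array(ci['R'])
    m=np.zeros_like(g);m[200:370,195:365]=(g[200:370,195:365]>150)
    cs,h=cv2.findContours(m,cv2.RETR_CCOMP,cv2.CHAIN_APPROX_NONE)
    for q,hh in zip(cs,h[0]):
        if len(q)>150 and hh[3]>=0: e=cv2.fitEllipse(cv2.convexHull(q))
    c=ray(ci,*e[0],T[2]+.0245)
    b=nets.outline_of('wrist','screw_grip');b=b[0]['bbox'] if b else None
    print('T',T.round(4),'cam',(-Rc.T@ci['t']).round(4),'optical axis',Rc[2].round(4),'bore px',np.round(e[0],1),'ring',c.round(4),'head',b)
    print((R.T@(c-T)).round(4), s['tool_rot'].round(4))
cv2.imwrite('pics/c5.png',cv2.resize(im[160:380,170:390],(600,600),interpolation=cv2.INTER_CUBIC))
E
python3 m.py
```

```text
time: 5.75
tool_pos: [0.4868, -0.1884, 0.1263]
tool_rot: [0.001, 0.136, 0.991, -0.001]
contact_force: [-0.0, -0.2, -0.9]
gripper_width: 0.638
grasp_force: 64.1
T [ 0.4868 -0.1884  0.1263] cam [ 0.4184 -0.1686  0.2677] optical axis [ 0.2753 -0.0773 -0.9582] bore px [278.4 300.8] ring [ 0.4854 -0.1873  0.1508] head [278.2, 237.2, 36.1, 58.0]
[ 0.0016  0.0007 -0.0245] [ 1.400e-03  1.362e-01  9.907e-01 -6.000e-04]
T [ 0.4864 -0.1883  0.1256] cam [ 0.4182 -0.1685  0.2671] optical axis [ 0.2743 -0.0768 -0.9586] bore px [278.3 300.7] ring [ 0.485  -0.1871  0.1501] head [278.9, 261.2, 36.3, 13.2]
[ 0.0016  0.0007 -0.0245] [ 9.000e-04  1.362e-01  9.907e-01 -4.000e-04]
T [ 0.4861 -0.1881  0.125 ] cam [ 0.418  -0.1684  0.2666] optical axis [ 0.2735 -0.0763 -0.9588] bore px [278.3 300.8] ring [ 0.4847 -0.1871  0.1495] head [278.4, 239.7, 40.4, 58.8]
[ 0.0016  0.0007 -0.0245] [ 4.000e-04  1.363e-01  9.907e-01 -2.000e-04]
```

View pics/c5.png

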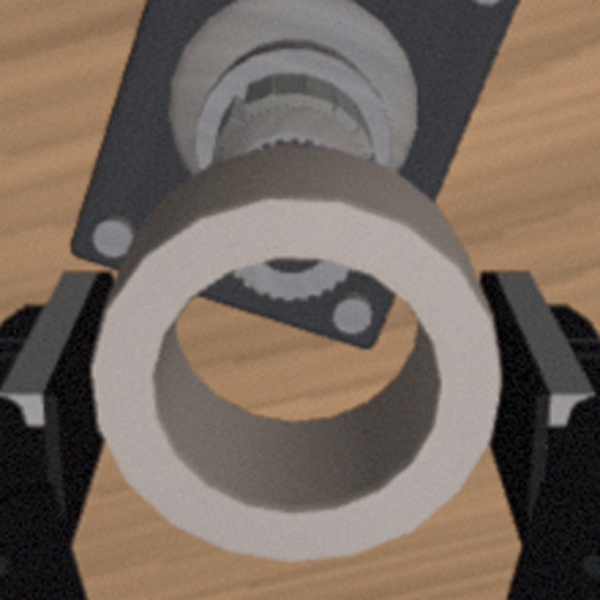

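The bore rim is at crop (296,383), and the front knurl edge of the head is at crop (292,300), which is (277.1,270.0) px. I'll solve for the head centre from that edge.

```bash
python3 -m inch '[{"dx":0,"dy":0,"dz":0,"rx":0,"ry":0,"rz":0},{"dx":0,"dy":0,"dz":0,"rx":0,"ry":0,"rz":0},{"dx":0,"dy":0,"dz":0,"rx":0,"ry":0,"rz":0}]' -1;cat > m2.py <<'E'
from h import *
ci=optics.camera_info('wrist');s=state();im=snap('wrist','w6.png')[:,:,::-1]
T=s['tool_pos'];R=rot(s['tool_rot']);g=im.min(axis=2);print('T',T.round(4))
# head front edge: scan bore columns downward from inner rim; metal(grey, bright)->plate(dark)
E=[]
for u in range(266,291,2):
    col=im[200:300,u].astype(int); br=cv2.GaussianBlur(g[200:300,u].astype(np.float32).reshape(-1,1),(1,5),0).ravel()
    k=45+np.argmin(np.diff(br)[45:85]); E.append((u,200+k+.5,round(float(br[k]))))
print(E)
P=np.array([ray(ci,u,v,.098)[:2] for u,v,_ in E])
from scipy.optimize import least_squares
o=least_squares(lambda x:(np.hypot(*(P-x).T)-.013)*1000,[.4845,-.187],loss='soft_l1')
print('head',o.x.round(4),o.fun.round(1))
ring=T+R@np.array([.0011,.0007,-.0245]);print('ring',ring.round(4),'move tool',((R.T@(np.array([*o.x,ring[2]])-ring))/.8).round(4))
E
python3 m2.py
```

```text
time: 6.35
tool_pos: [0.4857, -0.1881, 0.1243]
tool_rot: [-0.0, 0.136, 0.991, 0.0]
contact_force: [-0.4, -0.2, -1.2]
gripper_width: 0.638
grasp_force: 64.1
T [ 0.4857 -0.1881  0.1243]
[(266, np.float64(268.5), 113), (268, np.float64(255.5), 117), (270, np.float64(254.5), 125), (272, np.float64(254.5), 118), (274, np.float64(254.5), 120), (276, np.float64(254.5), 118), (278, np.float64(254.5), 120), (280, np.float64(254.5), 129), (282, np.float64(254.5), 127), (284, np.float64(254.5), 130), (286, np.float64(254.5), 129), (288, np.float64(268.5), 98), (290, np.float64(267.5), 96)]
head [ 0.4767 -0.1849] [ 7.8  0.8 -0.1 -0.3 -0.5 -0.7 -0.7 -0.7 -0.6 -0.4 -0.1  7.4  7.2]
ring [ 0.4848 -0.1871  0.1488] move tool [ 0.0105 -0.0001  0.    ]
```

```bash
sed -i 's/k=45+np.argmin(np.diff(br)\[45:85\])/k=62+np.argmin(np.diff(br)[62:82])/' m2.py; python3 m2.py
```

```text
T [ 0.4857 -0.1881  0.1243]
[(266, np.float64(268.5), 115), (268, np.float64(268.5), 113), (270, np.float64(270.5), 104), (272, np.float64(270.5), 98), (274, np.float64(270.5), 111), (276, np.float64(270.5), 116), (278, np.float64(270.5), 98), (280, np.float64(270.5), 107), (282, np.float64(270.5), 109), (284, np.float64(269.5), 105), (286, np.float64(269.5), 114), (288, np.float64(268.5), 100), (290, np.float64(267.5), 96)]
head [ 0.4843 -0.1876] [ 0.  -0.4  0.4  0.1 -0.  -0.1 -0.1 -0.   0.1 -0.2  0.1 -0.  -0. ]
ring [ 0.4848 -0.1871  0.1488] move tool [ 0.0004 -0.0008  0.    ]
```

```bash
python3 -m inch '[{"dx":0.0004,"dy":-0.0008,"dz":0.02,"rx":0,"ry":0,"rz":0},{"dx":0.0004,"dy":-0.0008,"dz":0.04,"rx":0,"ry":0,"rz":0},{"dx":0.0004,"dy":-0.0008,"dz":0.055,"rx":0,"ry":0,"rz":0},{"dx":0.0004,"dy":-0.0008,"dz":0.055,"rx":0,"ry":0,"rz":0},{"dx":0.0004,"dy":-0.0008,"dz":0.055,"rx":0,"ry":0,"rz":0}]' -1; python3 -m inch '[{"dx":0,"dy":0,"dz":0.004,"rx":0,"ry":0,"rz":0},{"dx":0,"dy":0,"dz":0.008,"rx":0,"ry":0,"rz":0},{"dx":0,"dy":0,"dz":0.012,"rx":0,"ry":0,"rz":0},{"dx":0,"dy":0,"dz":0.016,"rx":0,"ry":0,"rz":0},{"dx":0,"dy":0,"dz":0.02,"rx":0,"ry":0,"rz":0}]' -1; python3 -c "
from h import *
s=state();print(s['contact_force'],s['ft_torque'],s['tool_pos'])"
```

```text
time: 6.95
tool_pos: [0.4853, -0.1886, 0.0804]
tool_rot: [-0.0, 0.136, 0.991, 0.0]
contact_force: [-0.7, 0.5, -0.5]
gripper_width: 0.64
grasp_force: 64.1
time: 7.45
tool_pos: [0.4852, -0.1886, 0.0642]
tool_rot: [-0.0, 0.136, 0.991, -0.0]
contact_force: [-1.2, 0.2, -0.9]
gripper_width: 0.638
grasp_force: 64.1
[-1.24496144  0.19335545 -0.88107171] [-0.06197667  0.05669477  0.05821092] [ 0.4852225  -0.1886092   0.06417793]
```

No contact with the ring bottom already below the jaws' top. Continuing down.

```bash
python3 -m inch '[{"dx":0,"dy":0,"dz":0.005,"rx":0,"ry":0,"rz":0},{"dx":0,"dy":0,"dz":0.01,"rx":0,"ry":0,"rz":0},{"dx":0,"dy":0,"dz":0.015,"rx":0,"ry":0,"rz":0},{"dx":0,"dy":0,"dz":0.02,"rx":0,"ry":0,"rz":0},{"dx":0,"dy":0,"dz":0.023,"rx":0,"ry":0,"rz":0}]' -1; python3 -m inch '[{"dx":0,"dy":0,"dz":0.001,"rx":0,"ry":0,"rz":0},{"dx":0,"dy":0,"dz":0.002,"rx":0,"ry":0,"rz":0},{"dx":0,"dy":0,"dz":0.003,"rx":0,"ry":0,"rz":0}]' -1
```

```text
time: 7.95
tool_pos: [0.485, -0.1885, 0.0455]
tool_rot: [-0.0, 0.136, 0.991, 0.0]
contact_force: [-0.3, 0.3, -0.8]
gripper_width: 0.643
grasp_force: 64.2
time: 8.25
tool_pos: [0.485, -0.1885, 0.0448]
tool_rot: [-0.001, 0.136, 0.991, 0.0]
contact_force: [-7.7, 3.8, 11.5]
gripper_width: 0.638
grasp_force: 65.2
```

Contact at about 11.5 N upward with the TCP at 0.045, which is the shoulder. Releasing.

```bash
python3 -m inch '[{"dx":0,"dy":0,"dz":0,"rx":0,"ry":0,"rz":0},{"dx":0,"dy":0,"dz":0,"rx":0,"ry":0,"rz":0},{"dx":0,"dy":0,"dz":0,"rx":0,"ry":0,"rz":0},{"dx":0,"dy":0,"dz":0,"rx":0,"ry":0,"rz":0},{"dx":0,"dy":0,"dz":0,"rx":0,"ry":0,"rz":0}]' 1; python3 -m inch '[{"dx":0,"dy":0,"dz":-0.02,"rx":0,"ry":0,"rz":0},{"dx":0,"dy":0,"dz":-0.05,"rx":0,"ry":0,"rz":0},{"dx":0,"dy":0,"dz":-0.09,"rx":0,"ry":0,"rz":0},{"dx":0,"dy":0,"dz":-0.12,"rx":0,"ry":0,"rz":0},{"dx":0,"dy":0,"dz":-0.12,"rx":0,"ry":0,"rz":0}]' 1
```

```text
time: 8.75
tool_pos: [0.4853, -0.1886, 0.0436]
tool_rot: [0.0, 0.136, 0.991, 0.0]
contact_force: [-0.1, 0.3, -0.4]
gripper_width: 1.001
grasp_force: 0.0
time: 9.25
tool_pos: [0.4878, -0.19, 0.1442]
tool_rot: [0.004, 0.136, 0.991, -0.002]
contact_force: [0.2, -0.2, 0.5]
gripper_width: 0.997
grasp_force: 0.0
```

```bash
python3 -m inch '[{"dx":0,"dy":0,"dz":0,"rx":0,"ry":0,"rz":0},{"dx":0,"dy":0,"dz":0,"rx":0,"ry":0,"rz":0},{"dx":0,"dy":0,"dz":0,"rx":0,"ry":0,"rz":0},{"dx":0,"dy":0,"dz":0,"rx":0,"ry":0,"rz":0},{"dx":0,"dy":0,"dz":0,"rx":0,"ry":0,"rz":0}]' 1
python3 - <<'E'
from h import *
ci=optics.camera_info('wrist');s=state();im=snap('wrist','w7.png')[:,:,::-1]
print(s['tool_pos'].round(4),s['joint_pos'].round(3))
X=(.4843,-.1876); f=600/260
big=cv2.resize(im[140:400,150:410],(600,600),interpolation=cv2.INTER_CUBIC)
for z,r,c in [(.099,.013,(0,0,255)),(.068,.027,(0,255,0)),(.044,.028,(255,0,0))]:
    pts=[proj(ci,np.array([X[0]+r*np.cos(a),X[1]+r*np.sin(a),z])) for a in np.linspace(0,6.28,90)]
    cv2.polylines(big,[((np.array(pts)-[149.5,139.5])*f).astype(int)],True,c,1)
cv2.imwrite('pics/c7.png',big)
E
```

```text
time: 9.75
tool_pos: [0.4849, -0.1884, 0.1388]
tool_rot: [-0.001, 0.136, 0.991, 0.0]
contact_force: [0.3, -0.4, 0.1]
gripper_width: 1.0
grasp_force: 0.0
[ 0.4849 -0.1884  0.1388] [-0.514 -0.123  1.942 -0.     1.323 -1.811]
```

View pics/c7.png

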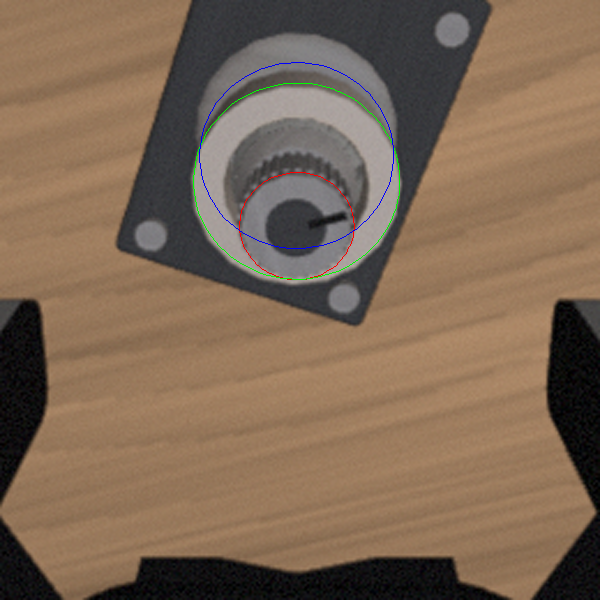

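The predicted circles match: ring rim at the seated height (crop ~(297,182)) and screw head (297,225). The ring is on the shoulder and free of the gripper. Now the screw.

```bash
python3 -m inch '[{"dx":0.001,"dy":0.0008,"dz":0.02,"rx":0,"ry":0,"rz":0},{"dx":0.001,"dy":0.0008,"dz":0.05,"rx":0,"ry":0,"rz":0},{"dx":0.001,"dy":0.0008,"dz":0.075,"rx":0,"ry":0,"rz":0},{"dx":0.001,"dy":0.0008,"dz":0.083,"rx":0,"ry":0,"rz":0},{"dx":0.001,"dy":0.0008,"dz":0.083,"rx":0,"ry":0,"rz":0}]' 1; python3 -m inch '[{"dx":0,"dy":0,"dz":0,"rx":0,"ry":0,"rz":0},{"dx":0,"dy":0,"dz":0,"rx":0,"ry":0,"rz":0},{"dx":0,"dy":0,"dz":0,"rx":0,"ry":0,"rz":0}]' 1;python3 -m inch '[{"dx":0,"dy":0,"dz":0,"rx":0,"ry":0,"rz":0},{"dx":0,"dy":0,"dz":0,"rx":0,"ry":0,"rz":0},{"dx":0,"dy":0,"dz":0,"rx":0,"ry":0,"rz":0},{"dx":0,"dy":0,"dz":0,"rx":0,"ry":0,"rz":0},{"dx":0,"dy":0,"dz":0,"rx":0,"ry":0,"rz":0}]' -1; python3 -m inch '[{"dx":0,"dy":0,"dz":0,"rx":0,"ry":0,"rz":0},{"dx":0,"dy":0,"dz":0,"rx":0,"ry":0,"rz":0},{"dx":0,"dy":0,"dz":0,"rx":0,"ry":0,"rz":0},{"dx":0,"dy":0,"dz":0,"rx":0,"ry":0,"rz":0}]' -1
cat > y.py <<'E'
from h import *
s=state();R=rot(s['tool_rot']);print('yaw',np.arctan2(R[1,0],R[0,0]).round(4),'tz',s['ft_torque'].round(3),'j6',s['joint_pos'][5].round(4),s['contact_force'].round(1),s['tool_pos'].round(4),s['grasp_force'].round(1),s['gripper_width'].round(3))
E
python3 y.py
```

```text
time: 10.3
tool_pos: [0.4834, -0.1871, 0.0713]
tool_rot: [-0.002, 0.136, 0.991, 0.001]
contact_force: [-0.1, 0.4, 0.1]
gripper_width: 1.003
grasp_force: 0.0
time: 10.6
tool_pos: [0.4854, -0.1882, 0.0745]
tool_rot: [0.001, 0.136, 0.991, -0.0]
contact_force: [0.2, -0.6, -1.0]
gripper_width: 1.005
grasp_force: 0.0
time: 11.1
tool_pos: [0.4845, -0.1885, 0.0736]
tool_rot: [-0.0, 0.136, 0.991, -0.001]
contact_force: [-2.0, -2.3, 2.3]
gripper_width: 0.282
grasp_force: 58.2
time: 11.5
tool_pos: [0.4845, -0.1885, 0.0736]
tool_rot: [-0.0, 0.136, 0.991, -0.001]
contact_force: [-3.8, -3.2, 3.0]
gripper_width: 0.285
grasp_force: 58.4Traceback (most recent call last):
  File "y.py", line 2, in <module>
    s=state();R=rot(s['tool_rot']);print('yaw',np.arctan2(R[1,0],R[0,0]).round(4),'tz',s['ft_torque'].round(3),'j6',s['joint_pos'][5].round(4),s['contact_force'].round(1),s['tool_pos'].round(4),s['grasp_force'].round(1),s['gripper_width'].round(3))
                                                                                                                                                                                                  ^^^^^^^^^^^^^^^^^^^^^^
AttributeError: 'float' object has no attribute 'round'
```

```bash
sed -i "s/,s\['grasp_force'\].*$/)/" y.py; python3 y.py; python3 -m inch '[{"dx":0,"dy":0,"dz":0,"rx":0,"ry":0,"rz":0.08},{"dx":0,"dy":0,"dz":0,"rx":0,"ry":0,"rz":0.16},{"dx":0,"dy":0,"dz":0,"rx":0,"ry":0,"rz":0.24},{"dx":0,"dy":0,"dz":0,"rx":0,"ry":0,"rz":0.32},{"dx":0,"dy":0,"dz":0,"rx":0,"ry":0,"rz":0.4}]' -1; python3 y.py
```

```text
yaw 2.8679 tz [-0.683  0.61   0.046] j6 -1.81 [-3.8 -3.2  3. ] [ 0.4845 -0.1885  0.0736]
time: 12.0
tool_pos: [0.4842, -0.189, 0.0736]
tool_rot: [-0.0, 0.425, 0.905, -0.001]
contact_force: [-4.9, -5.8, 3.8]
gripper_width: 0.285
grasp_force: 59.3
yaw 2.2635 tz [-0.948  0.806  0.176] j6 -1.2054 [-4.9 -5.8  3.8] [ 0.4842 -0.189   0.0736]
```

```bash
python3 -m inch '[{"dx":0,"dy":0,"dz":0,"rx":0,"ry":0,"rz":0.08},{"dx":0,"dy":0,"dz":0,"rx":0,"ry":0,"rz":0.16},{"dx":0,"dy":0,"dz":0,"rx":0,"ry":0,"rz":0.24},{"dx":0,"dy":0,"dz":0,"rx":0,"ry":0,"rz":0.32},{"dx":0,"dy":0,"dz":0,"rx":0,"ry":0,"rz":0.4}]' -1; python3 y.py;  python3 -m inch '[{"dx":0,"dy":0,"dz":0,"rx":0,"ry":0,"rz":0.08},{"dx":0,"dy":0,"dz":0,"rx":0,"ry":0,"rz":0.16},{"dx":0,"dy":0,"dz":0,"rx":0,"ry":0,"rz":0.24},{"dx":0,"dy":0,"dz":0,"rx":0,"ry":0,"rz":0.32},{"dx":0,"dy":0,"dz":0,"rx":0,"ry":0,"rz":0.4}]' -1; python3 y.py
```

```text
time: 12.5
tool_pos: [0.4837, -0.1892, 0.0736]
tool_rot: [-0.0, 0.674, 0.739, -0.002]
contact_force: [-7.7, -5.9, 4.8]
gripper_width: 0.278
grasp_force: 59.5
yaw 1.6636 tz [-0.997  1.096  0.162] j6 -0.6054 [-7.7 -5.9  4.8] [ 0.4837 -0.1892  0.0736]
time: 13.0
tool_pos: [0.4831, -0.1891, 0.0736]
tool_rot: [-0.0, 0.862, 0.507, -0.003]
contact_force: [-9.5, -5.9, 7.1]
gripper_width: 0.285
grasp_force: 59.8
yaw 1.0636 tz [-0.921  1.538  0.162] j6 -0.0054 [-9.5 -5.9  7.1] [ 0.4831 -0.1891  0.0736]
```

```bash
python3 -m inch '[{"dx":0,"dy":0,"dz":0,"rx":0,"ry":0,"rz":0.03},{"dx":0,"dy":0,"dz":0,"rx":0,"ry":0,"rz":0.06},{"dx":0,"dy":0,"dz":0,"rx":0,"ry":0,"rz":0.09},{"dx":0,"dy":0,"dz":0,"rx":0,"ry":0,"rz":0.12},{"dx":0,"dy":0,"dz":0,"rx":0,"ry":0,"rz":0.15}]' -1; python3 y.py
```

```text
time: 13.5
tool_pos: [0.4829, -0.189, 0.0736]
tool_rot: [0.0, 0.913, 0.409, -0.003]
contact_force: [-10.5, -5.9, 7.4]
gripper_width: 0.285
grasp_force: 59.8
yaw 0.8417 tz [-0.87   1.675  0.209] j6 0.2166 [-10.5  -5.9   7.4] [ 0.4829 -0.189   0.0736]
```

```bash
python3 -m inch '[{"dx":0,"dy":0,"dz":0,"rx":0,"ry":0,"rz":0.03},{"dx":0,"dy":0,"dz":0,"rx":0,"ry":0,"rz":0.06},{"dx":0,"dy":0,"dz":0,"rx":0,"ry":0,"rz":0.09}]' -1; python3 y.py
```

```text
time: 13.8
tool_pos: [0.4828, -0.1889, 0.0736]
tool_rot: [0.0, 0.938, 0.346, -0.003]
contact_force: [-10.3, -6.0, 8.1]
gripper_width: 0.284
grasp_force: 59.8
yaw 0.7067 tz [-0.766  1.64   0.12 ] j6 0.3515 [-10.3  -6.    8.1] [ 0.4828 -0.1889  0.0736]
```

Turned 2.16 rad with no stop felt yet. Continuing in small steps.

```bash
python3 -m inch '[{"dx":0,"dy":0,"dz":0,"rx":0,"ry":0,"rz":0.03},{"dx":0,"dy":0,"dz":0,"rx":0,"ry":0,"rz":0.06},{"dx":0,"dy":0,"dz":0,"rx":0,"ry":0,"rz":0.09}]' -1; python3 y.py
```

```text
time: 14.1
tool_pos: [0.4835, -0.1883, 0.0736]
tool_rot: [-0.0, 0.959, 0.283, -0.002]
contact_force: [-7.2, -2.2, 6.8]
gripper_width: 0.284
grasp_force: 59.7
yaw 0.5731 tz [-0.356  1.124  1.101] j6 0.4852 [-7.2 -2.2  6.8] [ 0.4835 -0.1883  0.0736]
```

```bash
python3 -m inch '[{"dx":0,"dy":0,"dz":0,"rx":0,"ry":0,"rz":0.03},{"dx":0,"dy":0,"dz":0,"rx":0,"ry":0,"rz":0.06}]' -1; python3 y.py
```

```text
time: 14.3
tool_pos: [0.4849, -0.1876, 0.0737]
tool_rot: [-0.0, 0.971, 0.239, 0.0]
contact_force: [-2.0, -0.6, 3.5]
gripper_width: 0.28
grasp_force: 59.7
yaw 0.4819 tz [-0.157  0.313  0.036] j6 0.5758 [-2.  -0.6  3.5] [ 0.4849 -0.1876  0.0737]
```

The stop was felt at 1.1 N m, then the pads slipped a little. I'll re-touch it gently to get the reference angle.

```bash
python3 -m inch '[{"dx":0,"dy":0,"dz":0,"rx":0,"ry":0,"rz":0},{"dx":0,"dy":0,"dz":0,"rx":0,"ry":0,"rz":0}]' -1; python3 y.py; python3 -m inch '[{"dx":0,"dy":0,"dz":0,"rx":0,"ry":0,"rz":0.01}]' -1; python3 y.py
```

```text
time: 14.5
tool_pos: [0.485, -0.1875, 0.0737]
tool_rot: [-0.0, 0.971, 0.239, 0.0]
contact_force: [-2.3, 0.4, 5.3]
gripper_width: 0.28
grasp_force: 59.8
yaw 0.4833 tz [ 0.108  0.268 -0.028] j6 0.5744 [-2.3  0.4  5.3] [ 0.485  -0.1875  0.0737]
time: 14.6
tool_pos: [0.485, -0.1876, 0.0737]
tool_rot: [-0.0, 0.973, 0.232, 0.0]
contact_force: [-0.9, 0.3, 5.4]
gripper_width: 0.283
grasp_force: 59.9
yaw 0.468 tz [0.177 0.253 0.094] j6 0.5899 [-0.9  0.3  5.4] [ 0.485  -0.1876  0.0737]
```

```bash
python3 -m inch '[{"dx":0,"dy":0,"dz":0,"rx":0,"ry":0,"rz":0.015}]' -1 >/dev/null; python3 y.py; python3 -m inch '[{"dx":0,"dy":0,"dz":0,"rx":0,"ry":0,"rz":0.015}]' -1 >/dev/null; python3 y.py
```

```text
yaw 0.4462 tz [0.191 0.18  0.729] j6 0.6118 [-1.2  1.   4.3] [ 0.485  -0.1876  0.0736]
yaw 0.4244 tz [ 0.794 -1.391 -0.099] j6 0.6337 [7.1 5.1 1.5] [ 0.4853 -0.1875  0.0737]
```

```bash
python3 -m inch '[{"dx":0,"dy":0,"dz":0,"rx":0,"ry":0,"rz":0}]' -1 >/dev/null; python3 y.py; python3 -m inch '[{"dx":0,"dy":0,"dz":0,"rx":0,"ry":0,"rz":0.007}]' -1 >/dev/null; python3 y.py
```

```text
yaw 0.4221 tz [ 0.437 -0.43  -0.056] j6 0.6355 [1.6 3.  2.9] [ 0.4858 -0.1874  0.0737]
yaw 0.4118 tz [ 0.551 -0.56   0.083] j6 0.6459 [4.1 3.4 3. ] [ 0.4857 -0.1874  0.0736]
```

```bash
python3 -m inch '[{"dx":0,"dy":0,"dz":0,"rx":0,"ry":0,"rz":0.007}]' -1 >/dev/null; python3 y.py
```

```text
yaw 0.4011 tz [ 0.556 -0.698  0.137] j6 0.6566 [5.4 3.  3.3] [ 0.4858 -0.1874  0.0737]
```

```bash
python3 -m inch '[{"dx":0,"dy":0,"dz":0,"rx":0,"ry":0,"rz":0.007}]' -1 >/dev/null; python3 y.py
```

```text
yaw 0.391 tz [ 0.55  -0.724  0.339] j6 0.6667 [4.9 3.2 2.9] [ 0.4858 -0.1874  0.0736]
```

Seated: the torque rises from yaw ≈ 0.395. I'll back off 1.571 rad to yaw ≈ 1.966.

```bash
python3 -m inch '[{"dx":0,"dy":0,"dz":0,"rx":0,"ry":0,"rz":-0.07},{"dx":0,"dy":0,"dz":0,"rx":0,"ry":0,"rz":-0.15},{"dx":0,"dy":0,"dz":0,"rx":0,"ry":0,"rz":-0.23},{"dx":0,"dy":0,"dz":0,"rx":0,"ry":0,"rz":-0.31},{"dx":0,"dy":0,"dz":0,"rx":0,"ry":0,"rz":-0.39}]' -1 >/dev/null; python3 y.py;  python3 -m inch '[{"dx":0,"dy":0,"dz":0,"rx":0,"ry":0,"rz":-0.08},{"dx":0,"dy":0,"dz":0,"rx":0,"ry":0,"rz":-0.16},{"dx":0,"dy":0,"dz":0,"rx":0,"ry":0,"rz":-0.24},{"dx":0,"dy":0,"dz":0,"rx":0,"ry":0,"rz":-0.32},{"dx":0,"dy":0,"dz":0,"rx":0,"ry":0,"rz":-0.4}]' -1; python3 y.py
```

```text
yaw 0.9801 tz [ 1.279 -0.053 -0.189] j6 0.0775 [0.7 8.6 8.7] [ 0.4849 -0.1862  0.0736]
time: 16.2
tool_pos: [0.4835, -0.1858, 0.0736]
tool_rot: [-0.003, 0.704, 0.71, 0.0]
contact_force: [-5.5, 8.6, 13.5]
gripper_width: 0.282
grasp_force: 61.1
yaw 1.5803 tz [ 1.471  0.875 -0.175] j6 -0.5225 [-5.5  8.6 13.5] [ 0.4835 -0.1858  0.0736]
```

```bash
python3 -m inch '[{"dx":0,"dy":0,"dz":0,"rx":0,"ry":0,"rz":-0.07},{"dx":0,"dy":0,"dz":0,"rx":0,"ry":0,"rz":-0.14},{"dx":0,"dy":0,"dz":0,"rx":0,"ry":0,"rz":-0.2},{"dx":0,"dy":0,"dz":0,"rx":0,"ry":0,"rz":-0.25},{"dx":0,"dy":0,"dz":0,"rx":0,"ry":0,"rz":-0.25}]' -1 >/dev/null; python3 y.py
```

```text
yaw 1.9522 tz [ 1.412  1.344 -0.036] j6 -0.8941 [-9.   8.2 15.2] [ 0.4826 -0.186   0.0736]
```

```bash
python3 -m inch '[{"dx":0,"dy":0,"dz":0,"rx":0,"ry":0,"rz":-0.009},{"dx":0,"dy":0,"dz":0,"rx":0,"ry":0,"rz":-0.009},{"dx":0,"dy":0,"dz":0,"rx":0,"ry":0,"rz":-0.009}]' -1; python3 y.py
python3 - <<'E'
from h import *
ci=optics.camera_info('wrist');im=snap('wrist','w8.png')
for b in nets.boxes_of('wrist','ring_c_center')[:2]: print(b['confidence'],np.round(b['bbox'],1))
print('expected rim',np.round(proj(ci,np.array([.4843,-.1876,.068])),1))
# mark direction on the head top: start (w7) against now
def mark(im,ci):
    P=[];V=[]
    for r in np.linspace(.0085,.0115,5):
        a=np.linspace(-np.pi,np.pi,180); V.append([im[int(round(v)),int(round(u))].min() for u,v in (proj(ci,np.array([.4843+r*np.cos(t),-.1876+r*np.sin(t),.099])) for t in a)])
    m=np.mean(V,axis=0); return a[np.argsort(m)[:6]].round(2),np.sort(m)[:6]
print('now',mark(im,ci))
E
```

```text
time: 17.0
tool_pos: [0.4826, -0.186, 0.0736]
tool_rot: [-0.004, 0.555, 0.832, 0.0]
contact_force: [-9.8, 8.1, 15.3]
gripper_width: 0.283
grasp_force: 61.3
yaw 1.9644 tz [ 1.437  1.409 -0.051] j6 -0.9064 [-9.8  8.1 15.3] [ 0.4826 -0.186   0.0736]
0.89 [280.4 234.3 126.4  69.7]
expected rim [277.4 274.5]
now (array([0.93, 0.9 , 0.97, 0.86, 0.82, 1.  ]), array([25. , 25.6, 25.6, 28.6, 54. , 68.4]))
```

The mark has moved from about 1.56 to 0.92 rad, a net -0.64. With the stop felt after about 2.2 rad of travel, that puts the screw at about 1.57. The ring is still seated, and the grip is holding.

```bash
python3 -c "
from plant import ticket
print(ticket.job_done())"
```

```text
the job is handed in; nothing more can be done
None
```

The 38 mm ring is on the mandrel's shoulder and let go; the thumbscrew was seated and backed off about 1.57 rad, and the gripper still holds it; the job was handed in at about 17 s, with no verdict shown.

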